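# Unlatch the inspection tray and square up the glass plate

## Robot

A 6-joint arm with a two-finger parallel gripper is mounted at the origin on a cart in front of the work surface, level with it; the furniture and walls round the work are solid. World frame = base frame: x ahead of the robot, y to its left, z up, the work surface at z = 0. Lengths are in m, angles in rad, forces in N, time in s.
With the tool pointing down it reaches from about 0.35 to 1 m from the base axis. Payload 7.1 kg.
Tool frame: the origin (TCP) lies between the finger pads; the fingertips stand 22 mm ahead of it and the grasp point (between the pads) lies 3 mm ahead of it; z points along the fingers, y is the direction in which the jaws open and shut (so a half turn about z gives the same grasp; the last joint's range is limited). The gripper opens to 85 mm and grips with 20 to 120 N. Pads are 22 mm wide; open, the fingers measure 114 mm over their backs; the gripper's body (76 mm by 85 mm) begins 54 mm behind the grasp point. The pads swing forward as they close: fully open they stand 13 mm farther back than shut.
Start: joints at [-1.278, 0.423, 1.63, -0, 1.089, -0.019], TCP at [0.192, -0.595, 0.253] pointing down, gripper open.
Joint ranges: [-3, 3], [-0.9, 2.11], [0.09, 2.58], [-1.31, 4.45], [0.11, 2.69], [-2.54, 2.54]. Speed limits (rad/s): [2.39, 2.39, 3.01, 3.14, 3.14, 3.14].

## Interface

Orientations are given as a unit quaternion [w, x, y, z].
In Python, from cell import manip, planner, optics, models gives the robot as it stands. Calls block until the motion is done:
- manip.reach(position, orientation): joint-space move of the TCP to a pose.
- manip.move_straight(position, speed=0.15, frame=None, max_force=None): straight line of the TCP; frame=None keeps the orientation; speed is the mean speed in m/s. With max_force (N) it stops when the force on the tool has changed by that much, and returns True; else False.
- manip.move_j(angles): joint-space move.
- manip.command_gripper(opening, force=None): finger opening in m; force is the grip in N (None keeps the last); returns when the fingers have stopped.
- manip.pause(seconds).
- planner.inverse_kinematics(position, orientation): joint angles nearest the present ones, or None.
- manip.sense(): the state.
- optics.snapshot(name): name is "scene" or "top" or "wrist"; returns the picture (384x512x3 uint8, blue, green, red); there is no depth.
- optics.get_calibration(name): a dict with "camera_matrix" (3x3 intrinsics, pixels), "extrinsics" (4x4, takes a point from world to camera coordinates). Camera axes: x right, y down, z forward; pixel columns grow to the right and rows downward; lengths in m; the calibration is good to about 2 mm. A picture is of the moment at which its call begins: read the wrist's pose just before it. get_calibration takes no time and is no camera call; for the wrist camera it gives the pose at the moment of the call.
A pose or a line that the arm cannot do raises manip.MotionError and nothing moves.
- manip.close_job(): hands the job in, once; it reports no verdict.
Trained networks look in the newest picture that a camera, given by its name, has taken for a name from the list of things; names that differ only in an ending like _2 or _b are one class to them, and where a whole thing is asked for, a point or a joint stands for the part that bears it (a point fixed in the world has none). Each returns a list of dicts, best first, with "score" (0 to 1); they miss things now and then, are a little off and sometimes report something else, mostly with a low value. They report only what shows in the picture. A call takes as long as a camera call.
- models.recognise(camera, label): "location" ([column, row] in pixels, amid what is visible of it).
- models.spot_point(camera, label): "location" ([column, row] in pixels: a listed point, or the origin of a listed thing).
The state is a dict: "time_s": time; "qpos": joint angles; "joint_velocities": joint speeds; "joint_efforts": joint torques, N m; "tool_pos": TCP position; "tool_rot": TCP orientation; "contact_force": force on the tool from outside, world axes, zero at the start; "moment": the same for the moment, N m; "width": finger opening in m.
Only numpy, scipy, OpenCV 4.12 (cv2) and the standard library are available. Lean on these libraries where they do the work, as an engineer would, in place of code of your own. Each camera call takes 0.05 s, during which the arm holds its last target.

## Task

Slide the red thumb latch of the inspection tray sideways, to the left as seen from its front, so that the spring cover flies open. Then take the orange-handled pusher and use its rubber foot, never your fingers, to nudge the green glass plate until it lies flat against both brass rails, square in their corner. Stand the pusher upright on the bench again, outside the tray, leave the cover open, and do not knock the cup, the bottle or the crucible about.

Things in the scene. Friction and masses are not known exactly. Their poses are not given: they have to be found in the camera images.
- tray: Fixed low tray, 174 (x) x 224 (y) mm; deck 22 mm above the bench. Origin: centre of its underside; front (latch side) faces its -x; may be turned. Walls 12 mm thick, tops 36 mm up; clear inside x -75..75, y -100..100 mm. Rear (+x) and left (+y) walls are the brass rails; the others are blue. A ledge 28 mm deep, 36 mm high before the front wall (y -35..55) carries the latch.
- rail_corner (a point): Inner corner where the two brass rails meet, at deck height: tray (75, 100, 22) mm.
- cover (a joint): Cover of the tray, blue frame with clear window, 174 x 224 x 6 mm, top 43 mm above the bench when shut. Hinge along the tray's y at tray x = 92, z = 36 mm. 0 = shut, held by the latch; once released its spring throws it up and back in about a second to its stop at 1.95 rad (past upright) and holds it there.
- cover_edge (a point): Middle of the cover's front edge (opposite the hinge, 184 mm from the hinge axis).
- latch (a joint): Travel of the thumb latch in m: 0 to 0.024, growing to the tray's +y. It starts at 0 to 0.004; from about 0.014 on it lets the cover go. Slides with about 1.5 N of friction and stays where it is left; no return spring.
- latch_thumb (a point): Centre of the latch's red thumb block: 14 (tray x) x 22 (tray y) x 20 mm high, top 62 mm, foot 42 mm above the bench. Push it on its right (-y) side or pinch it across y. At latch 0 it is at tray (-105, 0, 52) mm, 18 mm in front of the shut cover. Under it a black foot 36 mm long (y); a steel hook reaches back over the cover's tab, up to 49 mm above the bench.
- plate_center (a point): Centre of the loose green glass plate, 70 (its x) x 90 (its y) x 8 mm, about 130 g, flat on the tray's deck (top 30 mm above the bench). Starts 10 mm or more from both brass rails, turned up to 0.2 rad; its axes are nearly the tray's. Home, against both rails, its centre is at tray (40, 55) mm, axes parallel to the tray's.
- pusher_center (a point): Centre, half-way up, of the loose hand pusher standing upright on the bench: 100 mm tall; round black rubber foot 28 mm across, 16 mm high; steel neck 18 mm across; from 26 mm up a round orange handle 24 mm across. 120 g. z runs up the handle.
- empty_cup_center (a point): Centre of a loose pale empty cup, 60 mm across, 101 mm tall, standing near the pusher; to be left alone.
- oil_bottle_center (a point): Centre of a small loose amber dropper bottle, 33 mm across, 102 mm tall; to be left alone.
- crucible_center (a point): Centre of a small loose pale crucible, 50 mm across, 42 mm tall; to be left alone.

How it is judged:
On the way, in this order (a step that is already met when the one before it is completed fails the run):
1. the latch has been slid aside and the cover has sprung open (value of joint cover above 1.7 rad and value of joint latch above 0.012 m), for 0.1 s.
2. with the cover open, the pusher touches the plate (value of joint cover above 1.7 rad and contact force between pusher and plate above 0.15 N), for 0.02 s.
3. the plate lies square in the corner of the brass rails (x of plate_center in the frame of tray between 0.0375 and 0.0425 m and y of plate_center in the frame of tray between 0.0525 and 0.0575 m and z of plate_center in the frame of tray below 0.029 m and angle between the x axis of plate_center and the x axis of tray, either way round below 0.04 rad and angle between plate_center's own z axis and vertical below 0.05 rad), for 0.2 s.
At the end, for the whole second after the job is handed in: Plate flat on the deck against both brass rails (centre within 2.5 mm of home each way, parallel within 0.04 rad); cover open past 1.7 rad; pusher released, still and upright (within 0.1 rad) on the bench, not on the tray (its centre 44 to 56 mm up) (all of step 3 and value of joint cover above 1.7 rad and linear speed of plate below 0.01 m/s and height (world z) of pusher_center between 0.044 and 0.056 m and angle between pusher_center's own z axis and vertical below 0.1 rad and linear speed of pusher below 0.02 m/s); the robot touches nothing.
It fails at once if the fingers touch the glass plate (contact force between the fingers and plate above 0.5 N).
It fails at once if the cup, the bottle or the crucible is shifted by more than 30 mm (distance of any of empty_cup_center, oil_bottle_center, crucible_center from where it was at the start of the episode above 0.03 m).
It also fails if it takes over 72 s, if anything falls off the work surface, if the arm or the gripper's body presses on something with over 40 N, if the wrist force passes 120 N, or if a joint passes its speed limit or range.

## Working session

There is one attempt and no reset: what is moved stays moved. The work goes in short steps, each a Python script; the robot and the scene stay as the last script left them, time stands still between calls to the robot, and variables do not carry over. Pictures are saved under pics/ and viewed, and the job is handed in when it is done.

```bash
ls -la; mkdir -p pics
python3 - <<'E'
from cell import manip, planner, optics, models
import cv2
print(manip.sense())
for n in ["scene","top","wrist"]:
    im=optics.snapshot(n); cv2.imwrite(f"pics/a_{n}.png",im)
    c=optics.get_calibration(n); print(n,c)
    for l in ["tray","rail_corner","cover_edge","latch_thumb","plate_center","pusher_center","empty_cup_center","oil_bottle_center","crucible_center"]:
        r=models.spot_point(n,l)
        print(n,l,[(x['location'],round(x['score'],2)) for x in r[:2]])
print(manip.sense()['time_s'])
E
```

```text
total 12
drwxr-xr-x  3 agent agent 4096 Dec  7 06:25 .
drwxr-xr-x 23 root  root  4096 Dec  7 06:25 ..
drwxr-xr-x  2 agent agent 4096 Dec  7 06:25 pics
{'time_s': 0.0, 'qpos': array([-1.27801431e+00,  4.23881489e-01,  1.63068280e+00,  3.03024524e-05,
        1.08859658e+00, -1.90049572e-02]), 'joint_velocities': array([ 0.00096804, -0.00086079,  0.00057798, -0.00128801,  0.00113595,
       -0.00106933]), 'joint_efforts': array([-1.31124758e-03, -5.57392716e+01, -2.81740040e+01, -1.80608022e-04,
        7.39632145e-03,  1.00709218e-05]), 'tool_pos': array([ 0.19160649, -0.5943695 ,  0.25252311]), 'tool_rot': array([-7.78603091e-04,  9.87873989e-01,  1.55255812e-01, -9.37077550e-05]), 'contact_force': array([-0.06761686,  0.03383776,  0.52335779]), 'moment': array([-0.07115754,  0.02098249, -0.05201708]), 'width': 0.08563472679232537}
scene {'camera_matrix': array([[374.75995195,   0.        , 258.82974612],
       [  0.        , 374.75995195, 185.49915277],
       [  0.        ,   0.        ,   1.        ]]), 'extrinsics': array([[-0.83951881, -0.54316157, -0.01355285,  0.53879456],
  
[... 1460 characters left out ...]
9459339,   0.        , 257.15326971],
       [  0.        , 344.19459339, 195.73636238],
       [  0.        ,   0.        ,   1.        ]]), 'extrinsics': array([[ 3.07228670e-01, -9.51635713e-01,  1.16484009e-04,
        -6.23669864e-01],
       [-9.08040681e-01, -2.93117702e-01,  2.99239258e-01,
        -3.86242953e-02],
       [-2.84732622e-01, -9.20406515e-02, -9.54178103e-01,
         3.79323505e-01],
       [ 0.00000000e+00,  0.00000000e+00,  0.00000000e+00,
         1.00000000e+00]])}
wrist tray []
wrist rail_corner []
wrist cover_edge []
wrist latch_thumb []
wrist plate_center []
wrist pusher_center []
wrist empty_cup_center []
wrist oil_bottle_center []
wrist crucible_center []
1.5
```

```bash
python3 -c "
import cv2
a=cv2.imread('pics/a_top.png'); cv2.imwrite('pics/a_top_crop.png',cv2.resize(a[80:290,120:400],None,fx=2.8,fy=2.8,interpolation=cv2.INTER_CUBIC))
a=cv2.imread('pics/a_scene.png'); cv2.imwrite('pics/a_scene_crop.png',cv2.resize(a[120:290,120:400],None,fx=2.8,fy=2.8,interpolation=cv2.INTER_CUBIC))
"
```

```text
(no output)
```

View pics/a_top_crop.png

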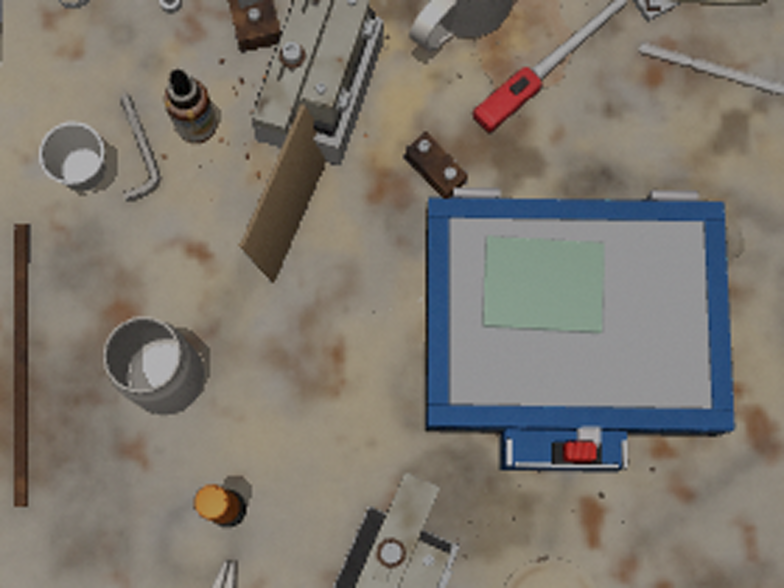

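View pics/a_scene.png

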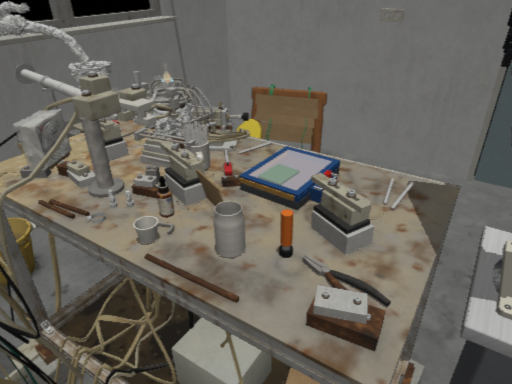

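View pics/a_top.png

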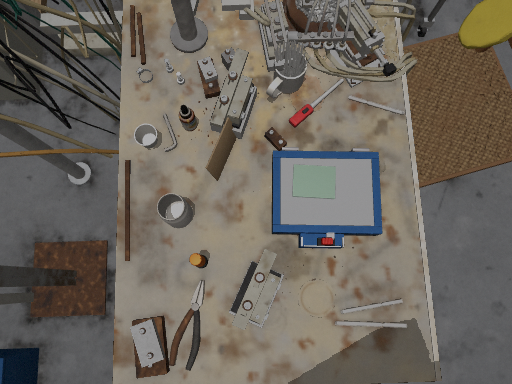

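```bash
cat > h.py <<'E'
import numpy as np, cv2
def bp(cal,uv,z):
    K=cal['camera_matrix'];E=cal['extrinsics'];R=E[:3,:3];t=E[:3,3]
    d=R.T@np.linalg.solve(K,np.array([uv[0],uv[1],1.]));c=-R.T@t
    s=(z-c[2])/d[2];return c+s*d
def pj(cal,P):
    P=np.atleast_2d(P);E=cal['extrinsics'];q=P@E[:3,:3].T+E[:3,3];p=q@cal['camera_matrix'].T
    return p[:,:2]/p[:,2:]
def tw(pose,P):
    P=np.atleast_2d(np.array(P,float));c,s=np.cos(pose[2]),np.sin(pose[2])
    return np.c_[pose[0]+c*P[:,0]-s*P[:,1],pose[1]+s*P[:,0]+c*P[:,1],P[:,2]]
E
python3 - <<'E'
from cell import optics
from h import *
c=optics.get_calibration('top')
o=lambda u,v:(120+u/2.8,80+v/2.8)
for n,p,z in [("TL",o(428,198),.043),("TR",o(723,202),.043),("pTL",o(485,237),.03),("pTR",o(604,242),.03),("pBR",o(603,332),.03),("pBL",o(482,327),.03),("latchL",o(565,450),.062),("latchR",o(597,450),.062),
 ("wTL",o(449,219),.043),("wTR",o(705,221),.043),("wBR",o(712,409),.043),("wBL",o(449,404),.043)]:
    print(n,bp(c,p,z).round(4))
s=optics.get_calibration('scene')
for n,t,sc in [("pusher",(196.9,260.5),(286.1,233)),("cup",(174.2,210.9),(230.2,227.4)),("bottle",(183.2,115.6),(164.1,195.6))]:
    print(n,bp(c,t,.05),bp(s,sc,.05))
print(bp(c,(147.8,139.2),.021),bp(s,(146.9,230.4),.021))
# pusher handle top
print(bp(c,o(213,504),.1))
# clamp block extents
for p in [(262,247),(284,258),(232,310),(258,327)]: print(bp(c,p,.0)[:2],bp(c,p,.08)[:2])
E
```

```text
TL [ 0.6964 -0.0008  0.043 ]
TR [ 0.6853 -0.2233  0.043 ]
pTL [ 0.6679 -0.0437  0.03  ]
pTR [ 0.6608 -0.134   0.03  ]
pBR [ 0.5911 -0.128   0.03  ]
pBL [ 0.5982 -0.0376  0.03  ]
latchL [ 0.5012 -0.0883  0.062 ]
latchR [ 0.5004 -0.1109  0.062 ]
wTL [ 0.6794 -0.0159  0.043 ]
wTR [ 0.6709 -0.2084  0.043 ]
wBR [ 0.5288 -0.2005  0.043 ]
wBL [ 0.5393 -0.0091  0.043 ]
pusher [0.4715932  0.16143911 0.05      ] [0.47491555 0.15945995 0.05      ]
cup [0.5734941  0.20678067 0.05      ] [0.57802645 0.20195545 0.05      ]
bottle [0.7792273  0.18761472 0.05      ] [0.7795283 0.1832213 0.05     ]
[0.73914596 0.26965472 0.021     ] [0.74583602 0.27186161 0.021     ]
[0.4700231 0.1567488 0.1      ]
[0.49767944 0.02916701] [0.49153164 0.03130412]
[ 0.47292713 -0.01635292] [ 0.46894513 -0.01023286]
[0.370477   0.09626368] [0.37545929 0.0925299 ]
[0.3349445  0.04391773] [0.34303585 0.04476417]
```

```bash
cat >> h.py <<'E'
from scipy.spatial.transform import Rotation as Rn
T=np.array([.604,-.108,-.05])
def quat(yaw,alpha=0.,flip=False):
    # tool z = forward-down tilted by alpha, tool y along yaw-frame +-y
    c,s=np.cos(yaw),np.sin(yaw)
    X=np.array([c,s,0]);Y=np.array([-s,c,0])
    z=np.sin(alpha)*X+np.array([0,0,-np.cos(alpha)])
    y=Y if flip else -Y
    x=np.cross(y,z)
    q=Rn.from_matrix(np.c_[x,y,z]).as_quat()
    return np.r_[q[3],q[:3]],z
E
python3 - <<'E'
from cell import manip, planner, optics, models
from h import *
import sys
a=np.radians(35)
for flip in (0,1):
    q,z=quat(T[2],a,flip)
    tip=tw(T,[-.110,-.045,.056])[0]
    tcp=tip-.022*z
    for dz in (0,.12): print(flip,planner.inverse_kinematics(tcp+[0,0,dz],q))
    q2,_=quat(0,0,flip); print(planner.inverse_kinematics([.471,.16,.062],q2))
E
```

```text
0 [-0.4440949   0.55516247  2.32325858  2.50557787  0.37984237 -1.29802152]
0 [-0.4440949   0.22742141  2.28851483  1.34569695  0.22790544 -0.0974488 ]
[ 3.03547009e-01  5.58435905e-01  2.00757859e+00 -4.44089210e-16
  5.75578158e-01  1.87434334e+00]
1 [-0.4440949   0.55516247  2.32325858  2.50557787  0.37984237  1.84357113]
1 None
[ 3.03547009e-01  5.58435905e-01  2.00757859e+00 -4.44089210e-16
  5.75578158e-01 -1.26724932e+00]
```

Run:
```python
from cell import manip, planner, optics, models
from h import *
for ad in (10,15,20):
  for flip in (0,1):
    q,z=quat(T[2],np.radians(ad),flip)
    for y,dz in ((-.045,.15),(-.045,0),(-.0,0.)):
        tip=tw(T,[-.114,y,.055])[0]
        tcp=tip-.022*z
        r=planner.inverse_kinematics(tcp+[0,0,dz],q); print(ad,flip,dz,None if r is None else r.round(2))
```

```text
10 0 0.15 [-0.35  0.22  2.01  0.08  0.74  1.22]
10 0 0 [-0.35  0.5   2.09  0.14  0.39  1.15]
10 0 0.0 [-0.25  0.5   2.11  0.1   0.37  1.28]
10 1 0.15 [-0.35  0.22  2.01  0.08  0.74 -1.92]
10 1 0 [-0.35  0.5   2.09  0.14  0.39 -1.99]
10 1 0.0 [-0.25  0.5   2.11  0.1   0.37 -1.86]
15 0 0.15 [-0.36  0.2   2.07  0.14  0.63  1.16]
15 0 0 [-0.36  0.5   2.14  0.31  0.27  0.97]
15 0 0.0 [-0.26  0.49  2.16  0.23  0.24  1.14]
15 1 0.15 [-0.36  0.2   2.07  0.14  0.63 -1.98]
15 1 0 [-0.36  0.5   2.14  0.31  0.27 -2.17]
15 1 0.0 [-0.26  0.49  2.16  0.23  0.24 -2.  ]
20 0 0.15 [-0.38  0.18  2.12  0.22  0.53  1.06]
20 0 0 [-0.38  0.5   2.19  0.75  0.17  0.52]
20 0 0.0 [-0.28  0.49  2.22  0.67  0.12  0.69]
20 1 0.15 [-0.38  0.18  2.12  0.22  0.53 -2.08]
20 1 0 None
20 1 0.0 [-0.28  0.49  2.22  0.67  0.12 -2.45]
```

```bash
python3 - <<'E'
from cell import manip, planner, optics, models
from h import *
q,z=quat(T[2],np.radians(12),0)
def tcp(y,dz=0): return tw(T,[-.114,y,.0515])[0]-.022*z+[0,0,dz]
p=manip.sense()['tool_pos']
manip.command_gripper(0.0,30)
manip.reach(tcp(-.05,.15),q)
manip.move_straight(tcp(-.05,.0),speed=.15)
print(manip.sense()['time_s'],manip.sense()['contact_force'])
cv2.imwrite('pics/b_top.png',optics.snapshot('top'));cv2.imwrite('pics/b_wrist.png',optics.snapshot('wrist'));cv2.imwrite('pics/b_scene.png',optics.snapshot('scene'))
E
python3 -c "
import cv2
a=cv2.imread('pics/b_top.png')[140:290,240:400];b=cv2.imread('pics/b_scene.png')[130:250,230:390]
cv2.imwrite('pics/b.png',cv2.hconcat([cv2.resize(a,(400,375)),cv2.resize(b,(400,375))]))"
```

```text
5.3417 [ 0.95440996  0.08620209 -0.03911188]
```

View pics/b.png

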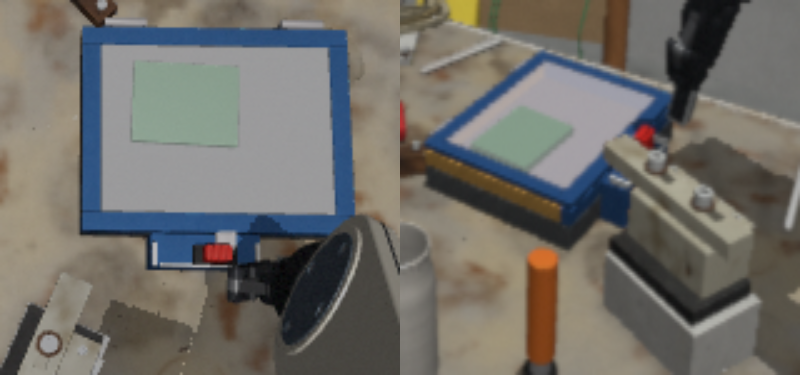

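View pics/b_wrist.png

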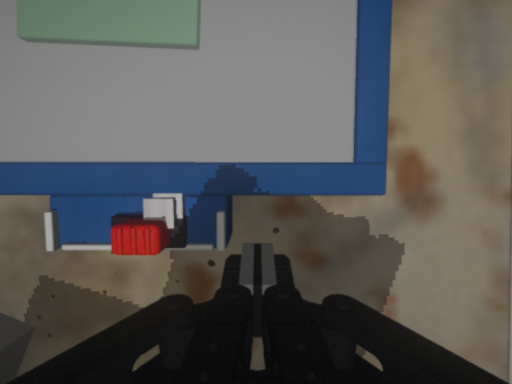

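Run:
```python
from cell import manip, planner, optics, models
from h import *
c=optics.get_calibration('wrist')
def tt(P):
    d=P-np.r_[T[:2],0];return tw([0,0,-T[2]],d)[0].round(4)
print('tip',tt(bp(c,(258,243),.055)), 'tipL', tt(bp(c,(240,243),.055)),tt(bp(c,(276,243),.055)))
print('block',[tt(bp(c,p,.062)) for p in [(112,222),(160,222),(165,254),(112,254)]])
print('cover',tt(bp(c,(386,195),.043)),tt(bp(c,(386,195),.037)))
print(tt(manip.sense()['tool_pos']))
```

```text
tip [-0.1041 -0.0491  0.055 ] tipL [-0.1041 -0.041   0.055 ] [-0.1041 -0.0572  0.055 ]
block [array([-0.0934,  0.0133,  0.062 ]), array([-0.0934, -0.0072,  0.062 ]), array([-0.1073, -0.009 ,  0.062 ]), array([-0.1073,  0.0138,  0.062 ])]
cover [-0.0835 -0.1105  0.043 ] [-0.084  -0.1128  0.037 ]
[-0.118  -0.0502  0.0739]
```

```bash
python3 - <<'E'
from cell import manip, planner, optics, models
from h import *
q,z=quat(T[2],np.radians(12),0)
def tcp(x,y,dz=0): return tw(T,[x,y,.0515])[0]-.022*z+[0,0,dz]
manip.move_straight(tcp(-.110,-.03),speed=.06)
r=manip.move_straight(tcp(-.110,.004),speed=.05,max_force=12)
s=manip.sense();d=tw([0,0,-T[2]],s['tool_pos']-np.r_[T[:2],0])[0]
print(r,d.round(4),s['contact_force'],s['time_s'])
manip.move_straight(tcp(-.110,-.035),speed=.1)
cv2.imwrite('pics/c_top.png',optics.snapshot('top'));cv2.imwrite('pics/c_scene.png',optics.snapshot('scene'))
E
python3 -c "
import cv2
a=cv2.imread('pics/c_top.png')[140:290,240:400];b=cv2.imread('pics/c_scene.png')[100:250,200:390]
cv2.imwrite('pics/c.png',cv2.hconcat([cv2.resize(a,(400,375)),cv2.resize(b,(400,375))]))"
```

```text
True [-0.1143  0.0017  0.073 ] [ -1.97193347 -12.2753725   -0.29483982] 6.625
```

View pics/c.png

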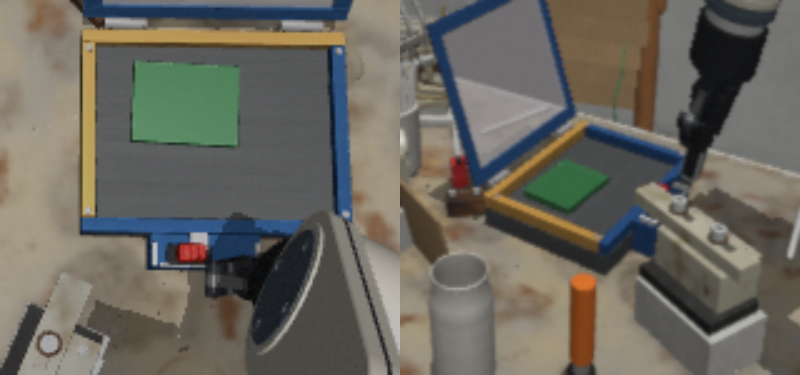

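Run:
```python
from cell import manip, planner, optics, models
from h import *
q,z=quat(T[2],0,0)
p=manip.sense()['tool_pos']
manip.move_straight(p+[-.0,-.02,.18],speed=.3)
manip.command_gripper(.085)
manip.reach([.455,.159,.24],q)
s=manip.sense();print(s['time_s'],s['qpos'].round(2),s['width'])
c=optics.get_calibration('wrist');cv2.imwrite('pics/d_wrist.png',optics.snapshot('wrist'))
r=models.spot_point('wrist','pusher_center');print(r)
for x in r: print(bp(c,x['location'],.05))
cv2.imwrite('pics/d_top.png',optics.snapshot('top'))
a=cv2.imread('pics/d_top.png')
cv2.imwrite('pics/d_topc.png',cv2.resize(a[130:250,260:400],None,fx=5,fy=5,interpolation=cv2.INTER_CUBIC))
```

```text
9.9833 [ 0.31  0.23  1.95 -0.    0.96  1.93] 0.08485572256458314
[{'location': [258.1, 155.8], 'score': 0.63}]
[0.47254556 0.1580266  0.05      ]
```

View pics/d_wrist.png

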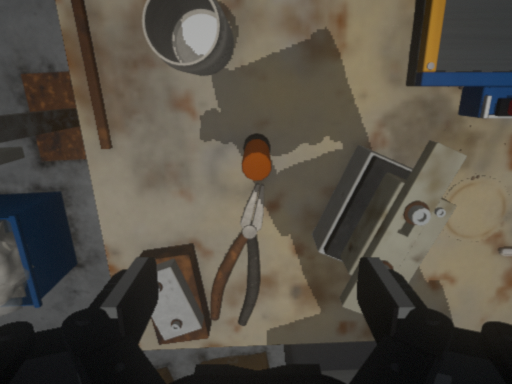

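View pics/d_topc.png

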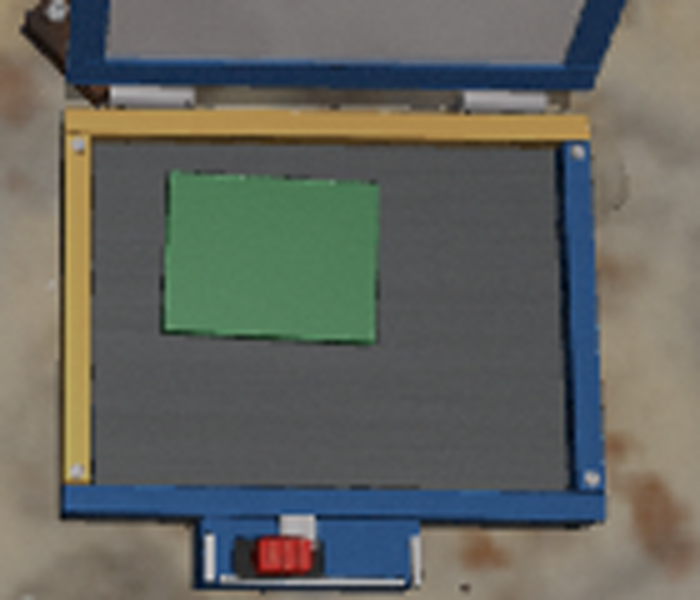

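Run:
```python
from cell import optics
from h import *
from scipy.optimize import least_squares
c=optics.get_calibration('top')
o=lambda u,v:np.array((260+(u+.0)/5,130+(v+.0)/5))
M=[((65,110),(87,112,36)),((589,116),(87,-112,36)),((91,136),(75,100,36)),((92,485),(-75,100,36)),((567,490),(-75,-100,36))]
px=np.array([o(*m[0]) for m in M]);P=np.array([m[1] for m in M])/1000.
f=lambda x:(pj(c,tw(x,P))-px).ravel()
r=least_squares(f,T);print(r.x.round(4),r.fun.round(2))
px=np.array([o(*p) for p in [(170,171),(379,183),(376,340),(163,327)]])
Q=np.array([(.035,.045,.03),(.035,-.045,.03),(-.035,-.045,.03),(-.035,.045,.03)])
g=lambda x:(pj(c,tw(x,Q))-px).ravel()
r2=least_squares(g,[.63,-.086,-.08]);print(r2.x.round(4),r2.fun.round(2))
d=tw([0,0,-r.x[2]],np.r_[r2.x[:2]-r.x[:2],0])[0];print('plate in tray',d.round(4),r2.x[2]-r.x[2])
```

```text
[ 0.6043 -0.1076 -0.0524] [-0.56 -0.57 -0.21 -0.09 -0.16 -0.27 -0.7   0.07  1.59  0.73]
[ 0.6307 -0.0865 -0.0962] [-0.17 -0.46  0.22 -0.39  0.09  0.38 -0.14  0.43]
plate in tray [0.0253 0.0224 0.    ] -0.04381467060512445
```

```bash
sed -i 's/^T=.*/T=np.array([.6045,-.1075,-.052])/' h.py
python3 - <<'E'
from cell import manip, planner, optics, models
from h import *
q,z=quat(T[2],0,0)
manip.reach([.4722,.1585,.16],q)
manip.move_straight([.4722,.1585,.062],speed=.15)
manip.command_gripper(0.0,80)
s=manip.sense();print(s['time_s'],s['width'],s['contact_force'],s['tool_pos'])
manip.move_straight([.4722,.1585,.20],speed=.2)
s=manip.sense();print(s['time_s'],s['width'],s['contact_force'],s['tool_pos'])
cv2.imwrite('pics/e_scene.png',optics.snapshot('scene'))
a=cv2.imread('pics/e_scene.png')
cv2.imwrite('pics/e.png',cv2.resize(a[80:300,180:400],None,fx=2.7,fy=2.7,interpolation=cv2.INTER_CUBIC))
E
```

```text
11.9583 0.022389673885494298 [-0.56369029 -1.31377671  5.71179869] [0.47236369 0.15846603 0.0624722 ]
12.8 0.02219161910496493 [-0.12400917 -0.34774549 -0.89017406] [0.47144337 0.15827233 0.19912551]
```

View pics/e.png

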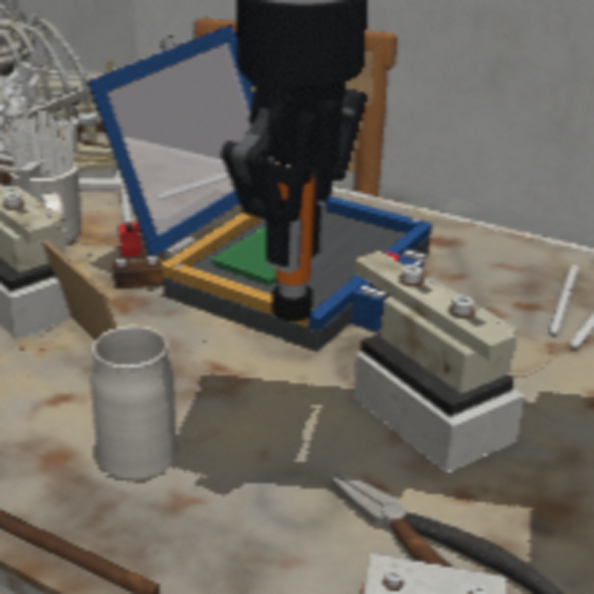

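```bash
cat >> h.py <<'E'
ZG=.0622
def tray_xy(p):
    return tw([0,0,-T[2]],np.r_[p[0]-T[0],p[1]-T[1],p[2]])[0]
def pp(x,y,zb): # TCP for pusher at tray x,y with foot bottom at zb
    return tw(T,[x,y,zb+ZG])[0]
E
python3 - <<'E'
from cell import manip, planner, optics, models
from h import *
q,z=quat(T[2],0,0)
manip.reach(pp(-.042,.0225,.12),q)
manip.move_straight(pp(-.042,.0225,.05),speed=.2)
print(manip.move_straight(pp(-.042,.0225,.0245),speed=.06,max_force=6))
s=manip.sense();print(s['time_s'],tray_xy(s['tool_pos']),s['contact_force'])
r=manip.move_straight(pp(-.004,.0225,.0245),speed=.03,max_force=4)
s=manip.sense();print(r,s['time_s'],tray_xy(s['tool_pos']),s['contact_force'])
cv2.imwrite('pics/f_top.png',optics.snapshot('top'));c=cv2.imwrite('pics/f_wrist.png',optics.snapshot('wrist'))
a=cv2.imread('pics/f_top.png');b=cv2.imread('pics/f_wrist.png')
cv2.imwrite('pics/f.png',cv2.hconcat([cv2.resize(a[130:250,260:400],(400,343)),cv2.resize(b,(400,343))]))
E
```

```text
False
14.9333 [-0.04211708  0.02243792  0.08644497] [ 0.31251615  0.31585728 -1.41804495]
True 15.9917 [-0.00817003  0.02247586  0.08596775] [-0.3995629   0.41818132 -1.6593202 ]
```

View pics/f.png

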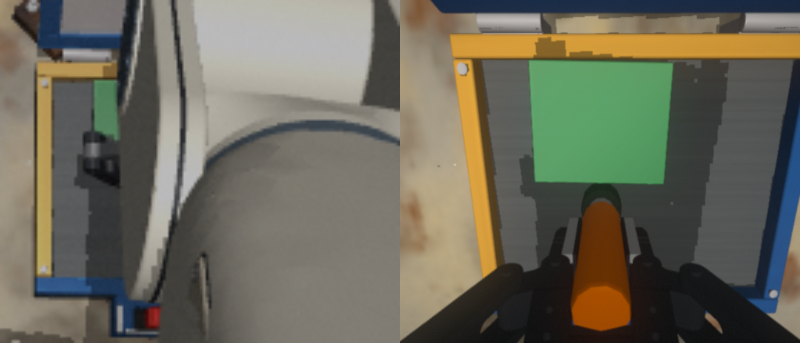

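Run:
```python
from cell import manip, planner, optics, models
from h import *
manip.move_straight(pp(-.03,.0225,.0245),speed=.1)
manip.move_straight(pp(-.03,.0225,.055),speed=.15)
manip.move_straight(pp(.042,-.06,.055),speed=.2)
print(manip.move_straight(pp(.042,-.06,.0245),speed=.06,max_force=6))
s=manip.sense();print(s['time_s'],tray_xy(s['tool_pos']),s['contact_force'])
r=manip.move_straight(pp(.042,.001,.0245),speed=.03,max_force=4)
s=manip.sense();print(r,s['time_s'],tray_xy(s['tool_pos']),s['contact_force'])
c=cv2.imwrite('pics/g_wrist.png',optics.snapshot('wrist'))
```

```text
False
18.1667 [ 0.04198505 -0.05998032  0.08648063] [-0.66197003 -0.23615722 -0.83198256]
True 19.825 [ 0.04164326 -0.00447101  0.08635493] [ 0.05622697 -1.89010353  0.28125603]
```

View pics/g_wrist.png

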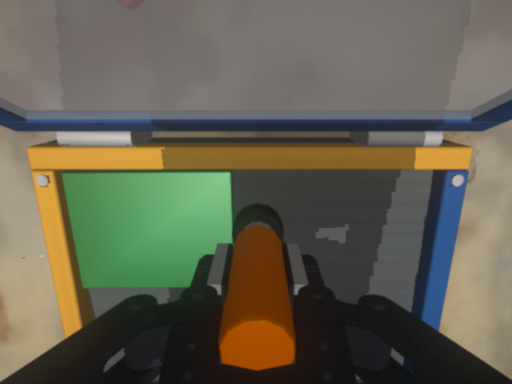

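Run:
```python
from cell import manip, planner, optics, models
from h import *
manip.move_straight(pp(.042,-.025,.0245),speed=.1)
manip.move_straight(pp(.042,-.025,.055),speed=.15)
manip.move_straight(pp(-.035,.052,.055),speed=.2)
print(manip.move_straight(pp(-.035,.052,.0245),speed=.06,max_force=6))
r=manip.move_straight(pp(-.002,.052,.0245),speed=.03,max_force=5)
s=manip.sense();print(r,s['time_s'],tray_xy(s['tool_pos']),s['contact_force'])
manip.move_straight(pp(-.035,.052,.0245),speed=.1)
manip.move_straight(pp(-.035,.052,.12),speed=.2)
manip.reach(pp(-.11,.055,.16),manip.sense()['tool_rot'])
c=cv2.imwrite('pics/h_wrist.png',optics.snapshot('wrist'));np.save('ch.npy',optics.get_calibration('wrist')['extrinsics'])
a=optics.snapshot('top');cv2.imwrite('pics/h_top.png',cv2.resize(a[130:250,260:400],None,fx=5,fy=5,interpolation=cv2.INTER_CUBIC))
print(manip.sense()['time_s'])
```

```text
False
True 22.8333 [-0.00705174  0.05213439  0.0859395 ] [-0.17614127  0.74450744 -1.24113528]
24.4167
```

View pics/h_wrist.png

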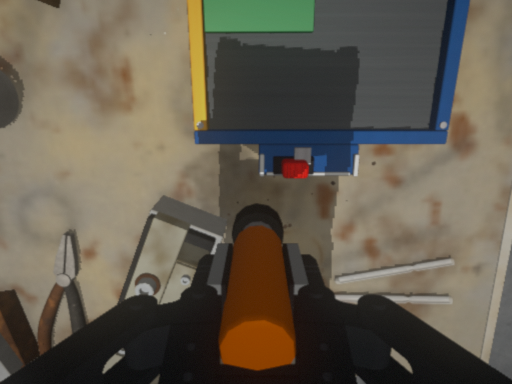

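View pics/h_top.png

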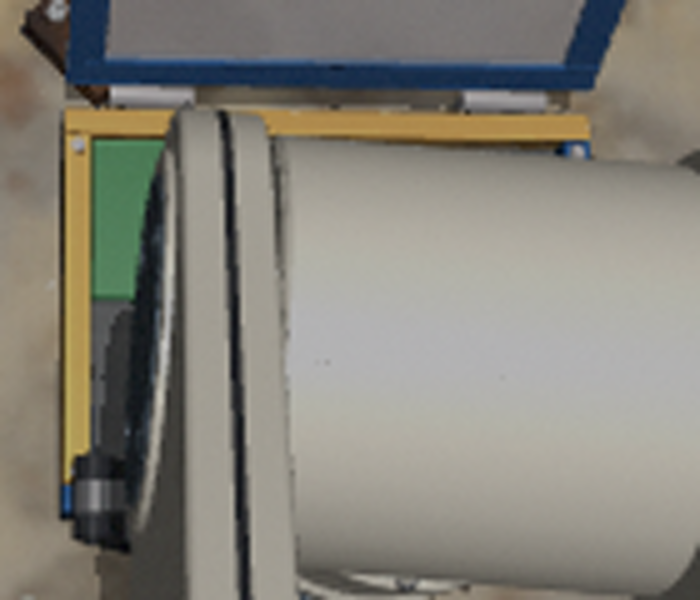

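Run:
```python
from cell import manip, planner, optics, models
from h import *
from scipy.optimize import least_squares
manip.reach([.4722,.1585,.20],manip.sense()['tool_rot'])
a=optics.snapshot('top');cv2.imwrite('pics/i_top.png',cv2.resize(a[130:250,260:400],None,fx=5,fy=5,interpolation=cv2.INTER_CUBIC))
c=optics.get_calibration('wrist');b=optics.snapshot('wrist');cv2.imwrite('pics/i_wrist.png',b)
s=manip.sense();print(s['time_s'],s['tool_pos'])
```

```text
25.3583 [0.47281604 0.15734639 0.19999123]
```

View pics/i_top.png

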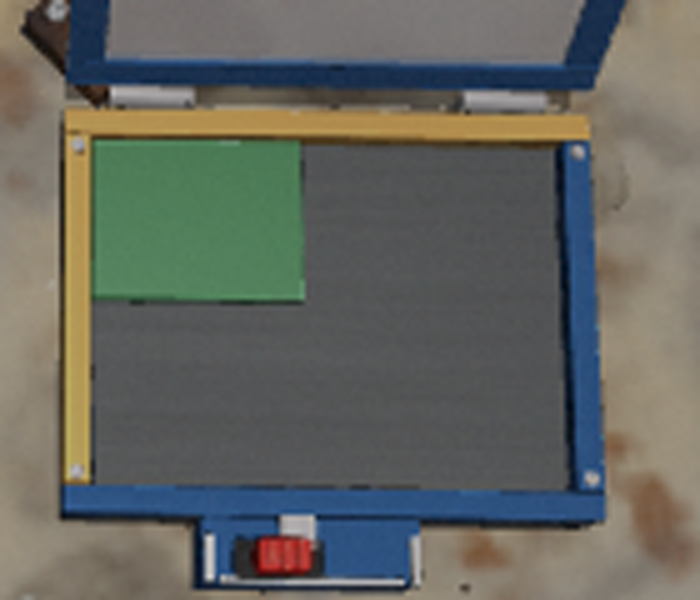

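View pics/i_wrist.png

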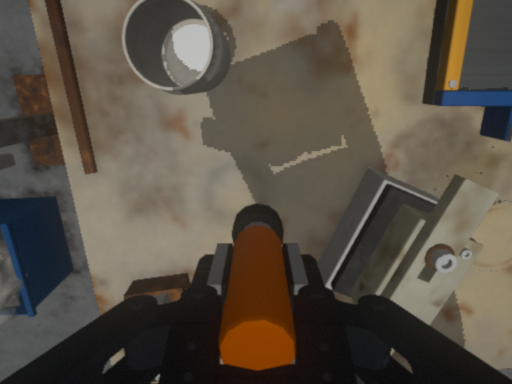

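Run:
```python
from cell import optics
from h import *
from scipy.optimize import least_squares
c=optics.get_calibration('top')
home=tw(T,[[.075,.10,.03],[.075,.01,.03],[.005,.01,.03],[.005,.10,.03],[.005,.01,.022]])
print('expected crop px',((pj(c,home)-[260,130])*5).round(0).tolist())
# start-plate consistency: subpixel edges in raw image
a=cv2.imread('pics/i_top.png'); hsv=cv2.cvtColor(a,cv2.COLOR_BGR2HSV)
m=cv2.inRange(hsv,(55,80,90),(80,255,255)); m=cv2.morphologyEx(m,cv2.MORPH_OPEN,np.ones((5,5)))
ct=max(cv2.findContours(m,0,1)[0],key=cv2.contourArea);print(cv2.minAreaRect(ct),cv2.boundingRect(ct))
ap=cv2.approxPolyDP(ct,6,True)[:,0];print(ap.tolist())
pts=ct[:,0].astype(float)
def line(sel):
    vx,vy,x0,y0=cv2.fitLine(sel.astype(np.float32),cv2.DIST_HUBER,0,.01,.01).ravel();return (vx,vy,x0,y0)
x,y,w,h=cv2.boundingRect(ct)
B=pts[(pts[:,1]>y+h-10)&(pts[:,0]>x+15)&(pts[:,0]<x+w-15)];R=pts[(pts[:,0]>x+w-12)&(pts[:,1]>y+15)&(pts[:,1]<y+h-15)]
Tp=pts[(pts[:,1]<y+10)&(pts[:,0]>x+15)&(pts[:,0]<x+w-15)]
def wl(l,z):
    vx,vy,x0,y0=l;A=bp(c,(260+(x0-50*vx)/5,130+(y0-50*vy)/5),z);Bq=bp(c,(260+(x0+50*vx)/5,130+(y0+50*vy)/5),z)
    return tray_xy(A).round(4),tray_xy(Bq).round(4)
for n,l in (("bottom",B),("right",R),("top",Tp)):
    p,q=wl(line(l),.03);d=q-p;print(n,p,q,'ang',np.degrees(np.arctan2(d[1],d[0])).round(2))
```

```text
expected crop px [[89.0, 138.0], [299.0, 142.0], [302.0, 301.0], [88.0, 298.0], [299.0, 305.0]]
((197.99269104003906, 220.35464477539062), (209.317138671875, 159.0967559814453), 0.48969557881355286) (93, 140, 210, 161)
[[94, 142], [97, 297], [301, 299], [298, 143]]
bottom [0.0054 0.07   0.03  ] [0.0057 0.0278 0.03  ] ang -89.59
right [0.0616 0.0102 0.03  ] [0.0179 0.0097 0.03  ] ang -179.34
top [0.074  0.0716 0.03  ] [0.0742 0.0288 0.03  ] ang -89.73
```

```bash
python3 - <<'E'
from cell import manip, planner, optics, models
from h import *
manip.move_straight([.4722,.1585,.075],speed=.15)
r=manip.move_straight([.4722,.1585,.0605],speed=.02,max_force=3)
s=manip.sense();print(r,s['time_s'],s['tool_pos'],s['contact_force'])
manip.command_gripper(.085)
manip.pause(.3)
manip.move_straight([.4722,.1585,.26],speed=.2)
b=optics.snapshot('wrist');cv2.imwrite('pics/j_wrist.png',b);c=optics.get_calibration('wrist')
r=models.spot_point('wrist','pusher_center');print(r,bp(c,r[0]['location'],.05) if r else 0)
manip.reach([.40,-.30,.30],manip.sense()['tool_rot'])
cv2.imwrite('pics/j_top.png',optics.snapshot('top'));cv2.imwrite('pics/j_scene.png',optics.snapshot('scene'))
for n in ('top','scene'):
  c=optics.get_calibration(n)
  for l,z in (("pusher_center",.05),("empty_cup_center",.05),("oil_bottle_center",.05),("crucible_center",.021)):
    r=models.spot_point(n,l);print(n,l,[bp(c,x['location'],z).round(3) for x in r[:1]])
s=manip.sense();print(s['time_s'],s['contact_force'],s['width'])
E
python3 -c "
import cv2
a=cv2.imread('pics/j_scene.png');cv2.imwrite('pics/j_s.png',cv2.resize(a[90:290,120:390],None,fx=2.9,fy=2.9,interpolation=cv2.INTER_CUBIC))"
```

```text
True 26.95 [0.47211074 0.15849315 0.06256191] [-0.35306055  0.1380715   4.80622917]
[{'location': [255.1, 165.3], 'score': 0.56}] [0.4731242  0.16126197 0.05      ]
top pusher_center [array([0.476, 0.167, 0.05 ])]
top empty_cup_center [array([0.575, 0.207, 0.05 ])]
top oil_bottle_center [array([0.779, 0.178, 0.05 ])]
top crucible_center [array([0.745, 0.274, 0.021])]
scene pusher_center [array([0.472, 0.161, 0.05 ])]
scene empty_cup_center [array([0.578, 0.204, 0.05 ])]
scene oil_bottle_center [array([0.789, 0.177, 0.05 ])]
scene crucible_center [array([0.751, 0.274, 0.021])]
31.325 [-0.24453529  0.13649663 -0.5745092 ] 0.08498163051710465
```

View pics/j_s.png

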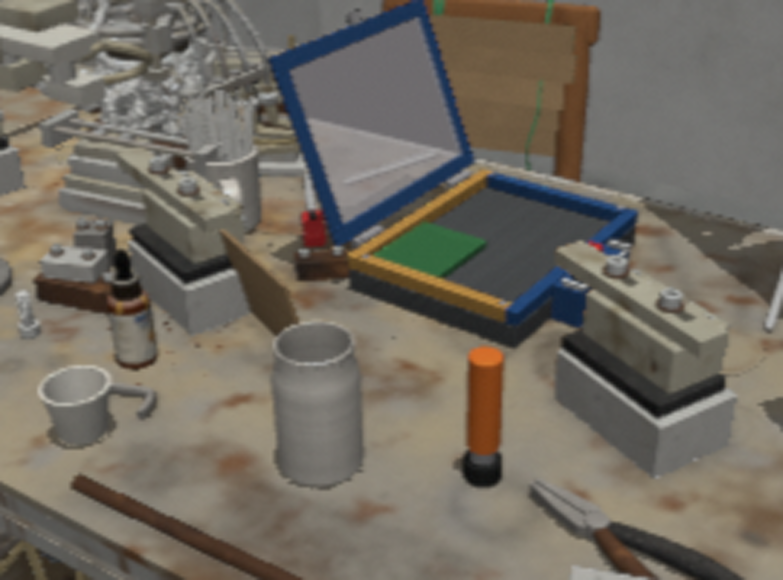

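View pics/j_top.png

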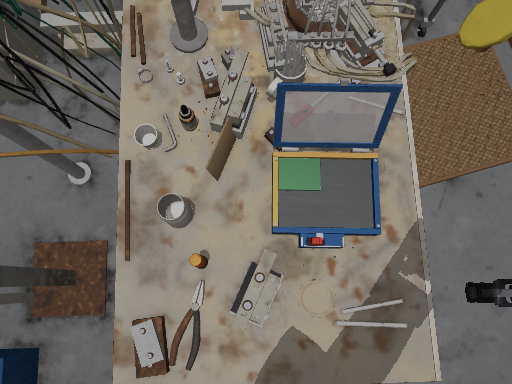

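Run:
```python
from cell import manip
print(manip.close_job(), manip.sense()['time_s'])
```

```text
the job is handed in; nothing more can be done
the job is handed in; nothing more can be done
```

The job is done and handed in; the robot's clock read about 31 s at my last reading, against the 72 s limit. No verdict was reported.

**What I did**
- I slid the red latch left with closed fingers until it stopped (12 N threshold), and the cover sprang open.
- I gripped the pusher by its orange handle and used its foot to push the plate onto the rear rail, then along it to the left rail. A last push seated it on the rear rail again, with each push stopping at 4–5 N.
- I stood the pusher back where it came from, released it and moved the arm clear.

**What the last checks showed**
- **Plate:** the top view, taken before I set the pusher down, put each visible edge within about 1 mm of its home position. The angle error was under 0.7° (about 0.012 rad). The later pictures show no change.
- **Cover and pusher:** the cover is open. The pusher stands upright on the bench, released, and the gripper is empty.
- **Cup, bottle and crucible:** they look where they started. The networks' estimates moved by at most about 12 mm, mostly for the bottle, while the pictures show no shift.

**Disagreements**
- The top-camera network placed the pusher 6–8 mm away from where the other two cameras put it. The top picture itself shows the handle where it was, so I took that as network error.
- The first wrist view put the latch about 4 mm farther from the robot than the top view did. I moved the fingers 4 mm in that direction before pushing.

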